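# Clear the scoops and screw the lids onto the refill jars

### The arm

A 7-joint arm with a two-finger parallel gripper is mounted at the origin on the work surface. World frame = base frame: x ahead of the robot, y to its left, z up, the work surface at z = 0. Lengths are in m, angles in rad, forces in N, time in s.
With the tool pointing down it reaches from about 0.35 to 0.9 m from the base axis. Payload 19.9 kg.
Tool frame: the origin (TCP) lies at the very end of the fingers, on their centre line; the grasp point (between the pads) lies 19 mm behind it; z points along the fingers, y is the line along which they close (so a half turn about z gives the same grasp; the last joint's range is limited). The gripper opens to 94 mm and grips with 3 to 60 N. Pads are 16 mm wide; open, the fingers measure 119 mm over their backs; the gripper's body (75 mm by 177 mm) begins 78 mm behind the grasp point.
Start: joints at [1.091, 0.417, -0.01, 1.614, 0.005, 1.111, -0.053], TCP at [0.265, -0.566, 0.205] pointing down, gripper open.
Joint ranges: [-2.81, 2.81], [-0.39, 2.02], [-1.27, 1.25], [0.06, 2.57], [-1.19, 4.33], [0.19, 2], [-2.82, 2.82]. Speed limits (rad/s): [1.89, 1.89, 2.39, 2.39, 3.01, 3.01, 3.01].

### API

Orientations are given as a unit quaternion [x, y, z, w].
In Python, from cell import r gives the robot as it stands.
- The arm moves only by the tool carry_out, never from a script. Its argument "motion" is a list of rows, each a list of 6 numbers: the shift along the tool's x, y, z in mm, then the turn, a rotation vector about the tool's x, y, z in rad. In form: [[tx, ty, tz, ax, ay, az], ...]. A call has 1 to 20 rows; each row shifts and turns the commanded pose from where the row before left it, along the tool's axes as they then stand; what a row does not reach is not made up. A row lasts 1/8 s, in which the tool goes at most 62.5 mm and 10.7 degrees, less where a joint would pass 70% of its speed; a pose out of reach is approached as far as the arm can. A call with a gripper value outside its range is refused whole. "hand" is the finger opening in mm, from 0 to 94, set as the call begins (left out, the last holds). The fingers move at their own pace and stop on an object; the grip force is fixed at half the most. Time passes only in rows, so rows that do not move let the fingers close. It gives the time, the measured TCP pose, the force, the opening and the grip force at its end, in the units of the state.
- r.observe(): the state, without advancing time (a new reading comes with each control period).
- r.camera(name): name is "scene" or "side" or "wrist"; returns (picture, depth): 420x560x3 uint8, red, green, blue; 420x560 float32, m along the optical axis (not along the pixel's ray), 0 where there is no reading.
- r.camera_params(name): a dict with "intrinsics" (3x3 intrinsics, pixels), "rvec" (rotation vector, rad) and "tvec" (3), from world to camera coordinates, as OpenCV has them; the wrist camera has in their place "hand_eye" (4x4, takes a point from camera to tool coordinates, whose origin is the TCP and whose axes are the flange's). Camera axes: x right, y down, z forward; pixel columns grow to the right and rows downward; lengths in m; the calibration is good to about 2 mm. A picture is of the moment at which its call begins: read the wrist's pose just before it. camera_params takes no time and is no camera call.
- r.sign_off(): hands the job in; it is judged then, once.
The state is a dict: "t": time; "qpos": joint angles; "joint_velocities": joint speeds; "joint_torque": joint torques, N m; "eef_pos": TCP position; "eef_rot": TCP orientation; "ft_force": force on the tool from outside, world axes, zero at the start; "torque": the same for the moment, N m; "finger_gap": finger opening in m; "grip_force": force on a finger pad.
Only numpy, scipy, OpenCV 4.12 (cv2) and the standard library are available. Lean on these libraries where they do the work, as an engineer would, in place of code of your own. Each camera call takes 0.05 s, during which the arm holds its last target. There are 200 camera calls.

### The job

Close up the refill jars on the packing bench: lift each portion scoop that hangs on a jar's rim up and out and put it in the grey caddy, cup at the bottom, then close each jar with the lid of its band's colour: set the lid on level, turn it back (anticlockwise) until it drops into the thread, then screw it clockwise fully home. A jar whose lid is not on the bench stays open; leave all the other goods standing where they are.

Things in the scene. Friction and masses are not known exactly. Their poses are not given: they have to be found in the camera images.
- lid_red: red screw lid, 90 g, 83 mm across, 26 mm tall cap, mouth-down on the bench. Grip bar on top: 56 mm along x, 14 mm wide, 26 to 56 mm above the origin. Origin: centre of the open lower edge; x towards the white mark, z up. Inside: 3 round pins of 5 mm, 6 mm above the lower edge; ceiling 22 mm above it. May be absent
- jar_red_mouth (a point): centre of the rim, at rim height (110 mm above the bench; z up), of the open glass jar with the red band and foot, 88 mm across. Mouth 52 mm inside; neck 60 mm outside, with a white thread of 72 mm, so a lid has about 2 mm of play. A lid screwed home has its ceiling on the rim: its origin is 22 mm below this point, on the jar's axis
- jar_red: the same jar, held fast on the bench; origin: centre of its underside. Thread: 3 starts facing ways not given. A lid set on rests with its lower edge 4 to 11 mm below the rim; a tooth bars clockwise turning. Turned back up to 120 degrees it rises up to 7 mm, then drops 10 mm (edge 12 to 15 mm below; a tooth 20 degrees on). Then 70 to 110 degrees clockwise, 5 mm down per rad, to home
- scoop_red: steel scoop, 60 g, hanging in the jar with the red band: bridge on the rim, black tab above, outer leg 13 mm down outside, inner leg down to a round cup, 26 mm across, its bottom 66 mm below the bridge. Origin: on the jar's axis at the level of the cup's bottom while it hangs (not in the metal); x outward over the rim, z up. Must rise 75 mm to clear the jar. May be absent
- scoop_red_tab (a point): top centre of that scoop's black tab (12 mm thick along the scoop's x, 24 mm wide along its y, 36 mm tall: grip it here, across x); 31 mm along x and 107 mm above the scoop's origin
- scoop_red_foot (a point): centre of the bottom of that scoop's cup; 11.5 mm along x from the scoop's origin
- lid_yellow: yellow screw lid, 90 g, 83 mm across, 26 mm tall cap, mouth-down on the bench. Grip bar on top: 56 mm along x, 14 mm wide, 26 to 56 mm above the origin. Origin: centre of the open lower edge; x towards the white mark, z up. Inside: 3 round pins of 5 mm, 6 mm above the lower edge; ceiling 22 mm above it. May be absent
- jar_yellow_mouth (a point): centre of the rim, at rim height (110 mm above the bench; z up), of the open glass jar with the yellow band and foot, 88 mm across. Mouth 52 mm inside; neck 60 mm outside, with a white thread of 72 mm, so a lid has about 2 mm of play. A lid screwed home has its ceiling on the rim: its origin is 22 mm below this point, on the jar's axis
- jar_yellow: the same jar, held fast on the bench; origin: centre of its underside. Thread: 3 starts facing ways not given. A lid set on rests with its lower edge 4 to 11 mm below the rim; a tooth bars clockwise turning. Turned back up to 120 degrees it rises up to 7 mm, then drops 10 mm (edge 12 to 15 mm below; a tooth 20 degrees on). Then 70 to 110 degrees clockwise, 5 mm down per rad, to home
- scoop_yellow: steel scoop, 60 g, hanging in the jar with the yellow band: bridge on the rim, black tab above, outer leg 13 mm down outside, inner leg down to a round cup, 26 mm across, its bottom 66 mm below the bridge. Origin: on the jar's axis at the level of the cup's bottom while it hangs (not in the metal); x outward over the rim, z up. Must rise 75 mm to clear the jar. May be absent
- scoop_yellow_tab (a point): top centre of that scoop's black tab (12 mm thick along the scoop's x, 24 mm wide along its y, 36 mm tall: grip it here, across x); 31 mm along x and 107 mm above the scoop's origin
- scoop_yellow_foot (a point): centre of the bottom of that scoop's cup; 11.5 mm along x from the scoop's origin
- lid_blue: blue screw lid, 90 g, 83 mm across, 26 mm tall cap, mouth-down on the bench. Grip bar on top: 56 mm along x, 14 mm wide, 26 to 56 mm above the origin. Origin: centre of the open lower edge; x towards the white mark, z up. Inside: 3 round pins of 5 mm, 6 mm above the lower edge; ceiling 22 mm above it. May be absent
- jar_blue_mouth (a point): centre of the rim, at rim height (110 mm above the bench; z up), of the open glass jar with the blue band and foot, 88 mm across. Mouth 52 mm inside; neck 60 mm outside, with a white thread of 72 mm, so a lid has about 2 mm of play. A lid screwed home has its ceiling on the rim: its origin is 22 mm below this point, on the jar's axis
- jar_blue: the same jar, held fast on the bench; origin: centre of its underside. Thread: 3 starts facing ways not given. A lid set on rests with its lower edge 4 to 11 mm below the rim; a tooth bars clockwise turning. Turned back up to 120 degrees it rises up to 7 mm, then drops 10 mm (edge 12 to 15 mm below; a tooth 20 degrees on). Then 70 to 110 degrees clockwise, 5 mm down per rad, to home
- scoop_blue: steel scoop, 60 g, hanging in the jar with the blue band: bridge on the rim, black tab above, outer leg 13 mm down outside, inner leg down to a round cup, 26 mm across, its bottom 66 mm below the bridge. Origin: on the jar's axis at the level of the cup's bottom while it hangs (not in the metal); x outward over the rim, z up. Must rise 75 mm to clear the jar. May be absent
- scoop_blue_tab (a point): top centre of that scoop's black tab (12 mm thick along the scoop's x, 24 mm wide along its y, 36 mm tall: grip it here, across x); 31 mm along x and 107 mm above the scoop's origin
- scoop_blue_foot (a point): centre of the bottom of that scoop's cup; 11.5 mm along x from the scoop's origin
- caddy: grey open scoop caddy fixed on the bench, 200 mm (its x) by 110 mm (its y) by 60 mm tall, walls and floor about 4 mm, two partitions making three compartments side by side along x, centred at x = -65, 0 and 65 mm, each about 61 by 102 mm. Origin: centre of its underside. It stands left or right; a fixed snack crate (85 mm tall) stands on the other side, a fixed scanner (145 mm tall) in the far right corner
- flat_tin_1: flat tin, brass and green, 60 mm across, 24 mm tall, not part of the job; origin: centre of its underside
- flat_tin_2: flat tin, steel and green, 60 mm across, 24 mm tall, not part of the job; origin: centre of its underside
- syrup: amber syrup bottle, 56 mm across, 170 mm tall, not part of the job; origin: centre of its underside
- carton: yellow carton, 50 x 100 x 150 mm, not part of the job; origin: centre of its underside
- soup_can: red soup can, 68 mm across, 100 mm tall, not part of the job; origin: centre of its underside
There are look-alikes about, which are no part of the job. Leave any green, orange or turquoise look-alike of the scoop_blue alone.

How it is judged:
At the end, for the whole second after the job is handed in: Each lid present is screwed home on the jar of its colour (lower edge at least 19.5 mm below the rim, within 5 mm of the jar's axis, level to 0.06 rad); each scoop present stands or leans in the caddy, cup bottom inside the walls and under 40 mm above the bench; all at rest (horizontal distance between lid_red and jar_red_mouth below 0.005 m and z of lid_red in the frame of jar_red_mouth between -0.026 and -0.0195 m and angle between each of lid_red, lid_yellow, lid_blue's own z axis and vertical below 0.06 rad and linear speed of each of lid_red, lid_yellow, lid_blue below 0.02 m/s and horizontal distance between lid_yellow and jar_yellow_mouth below 0.005 m and z of lid_yellow in the frame of jar_yellow_mouth between -0.026 and -0.0195 m and horizontal distance between lid_blue and jar_blue_mouth below 0.005 m and z of lid_blue in the frame of jar_blue_mouth between -0.026 and -0.0195 m and x of scoop_red_foot in the frame of caddy between -0.1 and 0.1 m and y of scoop_red_foot in the frame of caddy between -0.055 and 0.055 m and z of each of scoop_red_foot, scoop_yellow_foot, scoop_blue_foot in the frame of caddy below 0.04 m and linear speed of each of scoop_red, scoop_yellow, scoop_blue below 0.03 m/s and x of scoop_yellow_foot in the frame of caddy between -0.1 and 0.1 m and y of scoop_yellow_foot in the frame of caddy between -0.055 and 0.055 m and x of scoop_blue_foot in the frame of caddy between -0.1 and 0.1 m and y of scoop_blue_foot in the frame of caddy between -0.055 and 0.055 m); the robot touches nothing.
It fails at once if the flat tin 1 is knocked over or shoved more than 50 mm (distance of flat_tin_1 from where it was at the start of the episode above 0.05 m or angle between flat_tin_1's own z axis and vertical above 0.5 rad).
It fails at once if the flat tin 2 is knocked over or shoved more than 50 mm (distance of flat_tin_2 from where it was at the start of the episode above 0.05 m or angle between flat_tin_2's own z axis and vertical above 0.5 rad).
It fails at once if the syrup is knocked over or shoved more than 50 mm (distance of syrup from where it was at the start of the episode above 0.05 m or angle between syrup's own z axis and vertical above 0.5 rad).
It fails at once if the carton is knocked over or shoved more than 50 mm (distance of carton from where it was at the start of the episode above 0.05 m or angle between carton's own z axis and vertical above 0.5 rad).
It fails at once if the soup can is knocked over or shoved more than 50 mm (distance of soup_can from where it was at the start of the episode above 0.05 m or angle between soup_can's own z axis and vertical above 0.5 rad).
Of lid_red, lid_yellow, lid_blue only 2 to 3 are there at a start; the rules pass over those that are not, and their reading is None.
Of scoop_red, scoop_yellow, scoop_blue only 2 to 3 are there at a start; the rules pass over those that are not, and their reading is None.
At some moment in a run one of lid_red, lid_yellow, lid_blue may be knocked a few centimetres aside while the robot is not near it.
It also fails if it takes over 210 s, if anything falls off the work surface, if the arm or the gripper's body presses on something with over 40 N, if the wrist force passes 120 N, or if a joint passes its speed limit or range.

## Working session

There is one attempt and no reset: what is moved stays moved. The work goes in short steps, Python scripts to look and compute and a tool call to move; the robot and the scene stay as the last step left them, time stands still between calls to the robot, and variables do not carry over. Pictures are saved under pics/ and viewed, at most 14 in all, crops included, and the job is handed in when it is done.

Besides the shell and the picture viewer there is one more tool, called after ">>>" by a JSON object that holds its "fn" and its "kwargs", one argument or row to a line. carry_out: Moves the arm, as the interface text tells. Its arguments: {"type":"object","properties":{"motion":{"type":"array"},"hand":{"type":"number"}},"required":["motion"]}

```bash
ls; mkdir -p pics
cat > h.py <<'E'
import numpy as np, cv2
from cell import r
from scipy.spatial.transform import Rotation as R
def snap(n):
    s=r.observe(); im,d=r.camera(n); p=r.camera_params(n); K=np.array(p["intrinsics"])
    if n=="wrist":
        T=np.eye(4);T[:3,:3]=R.from_quat(s["eef_rot"]).as_matrix();T[:3,3]=s["eef_pos"]
        C=T@np.array(p["hand_eye"])
    else:
        M=np.eye(4);M[:3,:3]=R.from_rotvec(np.ravel(p["rvec"])).as_matrix();M[:3,3]=np.ravel(p["tvec"]);C=np.linalg.inv(M)
    return im,d,K,C
def cloud(d,K,C):
    v,u=np.mgrid[:d.shape[0],:d.shape[1]]
    P=np.stack([(u-K[0,2])/K[0,0]*d,(v-K[1,2])/K[1,1]*d,d],-1)
    W=P@C[:3,:3].T+C[:3,3]; W[d<=0]=np.nan; return W
def save(im,f): cv2.imwrite("pics/"+f,cv2.cvtColor(im,cv2.COLOR_RGB2BGR))
E
python3 - <<'E'
from h import *
s=r.observe(); print(s["eef_rot"],s["t"])
a=[]
for n in("scene","side","wrist"):
    im,d,K,C=snap(n); np.savez(f"/tmp/{n}.npz",im=im,d=d,K=K,C=C); save(im,n+"0.png"); print(n,C.round(2).tolist(),K[0,0])
E
```

```text
pics
[ 9.76135600e-01  2.17160993e-01 -1.88282566e-04 -5.98089842e-04] 0.0
scene [[-0.46, 0.69, -0.56, 1.29], [0.89, 0.35, -0.3, 0.34], [-0.01, -0.64, -0.77, 1.17], [0.0, 0.0, 0.0, 1.0]] 460.89432841821673
side [[-0.96, -0.15, 0.23, 0.23], [-0.27, 0.57, -0.77, 0.98], [-0.01, -0.81, -0.59, 0.89], [0.0, 0.0, 0.0, 1.0]] 526.6375691517222
wrist [[0.42, -0.87, -0.24, 0.34], [-0.91, -0.41, -0.11, -0.53], [-0.0, 0.27, -0.96, 0.38], [0.0, 0.0, 0.0, 1.0]] 300.24756594597204
```

View pics/scene0.png

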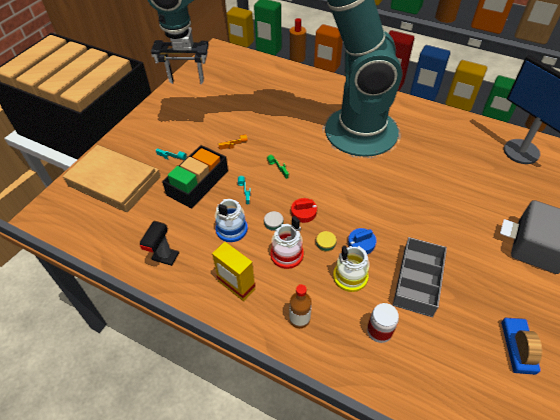

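View pics/side0.png

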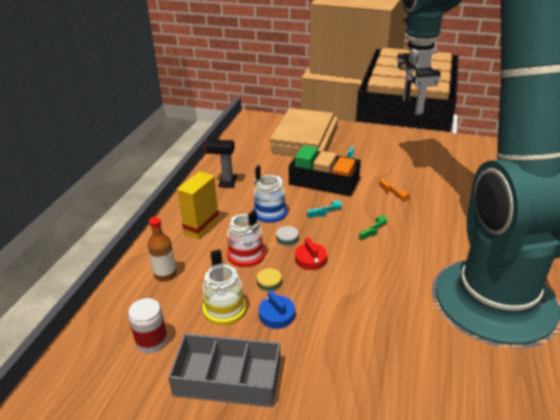

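The scene shows the jars blue (230,225), red (287,245) and yellow (352,268), each with a black scoop tab. The red lid is at (304,209) and the blue lid at (361,240). The yellow disc at (326,240) is the flat tin, so there is no yellow lid. The caddy is at (420,275).

```bash
cat >> h.py <<'E'
def masks(im):
    h=cv2.cvtColor(im,cv2.COLOR_RGB2HSV).astype(int); H,S,V=h[...,0],h[...,1],h[...,2]; g=(S>150)&(V>80)
    return dict(red=g&((H<5)|(H>175)),yellow=g&(H>25)&(H<34),blue=g&(H>105)&(H<125),black=(V<45),grey=(S<60)&(V>40)&(V<120),white=(S<50)&(V>190))
E
python3 - <<'E'
from h import *
for n in("scene","side"):
    z=np.load(f"/tmp/{n}.npz"); im,d,K,C=[z[k] for k in("im","d","K","C")]
    W=cloud(d,K,C); M=masks(im); print(n)
    box=(W[...,0]>.3)&(W[...,0]<1)&(abs(W[...,1])<.55)&(W[...,2]>-.01)&(W[...,2]<.2)
    for c in("red","yellow","blue","black","grey"):
        k,L,st,_=cv2.connectedComponentsWithStats((M[c]&box).astype(np.uint8))
        for i in range(1,k):
            if st[i,4]<15: continue
            P=W[L==i]; print(c,st[i].tolist(),np.percentile(P,3,0).round(3),np.median(P,0).round(3),np.percentile(P,97,0).round(3))
E
```

```text
scene
red [291, 198, 26, 25, 464] [ 0.422 -0.061  0.012] [ 0.463 -0.02   0.03 ] [0.489 0.012 0.06 ]
red [280, 234, 11, 5, 36] [ 0.578 -0.036  0.034] [ 0.586 -0.027  0.046] [ 0.595 -0.012  0.056]
red [140, 245, 13, 7, 48] [ 0.843 -0.329  0.119] [ 0.846 -0.312  0.13 ] [ 0.848 -0.296  0.139]
red [271, 247, 32, 22, 291] [ 0.611 -0.039  0.006] [0.653 0.017 0.02 ] [0.665 0.044 0.056]
red [243, 284, 12, 13, 27] [ 0.767 -0.038  0.028] [ 0.792 -0.034  0.034] [ 0.81  -0.029  0.041]
red [296, 285, 10, 11, 91] [0.778 0.113 0.158] [0.791 0.123 0.171] [0.799 0.134 0.174]
red [375, 331, 19, 9, 112] [0.737 0.323 0.023] [0.751 0.339 0.047] [0.755 0.356 0.068]
yellow [318, 232, 18, 15, 200] [0.505 0.062 0.022] [0.528 0.085 0.026] [0.551 0.108 0.031]
yellow [213, 243, 39, 31, 571] [ 0.752 -0.127  0.149] [ 0.777 -0.081  0.152] [ 0.803 -0.037  0.156]
yellow [334, 272, 34, 19, 150] [0.595 0.164 0.008] [0.638 0.22  0.015] [0.65  0.242 0.054]
yellow [339, 275, 21, 7, 31] [0.632 0.174 0.047] [0.642 0.2   0.052] [0.646 0.225 0.057]
blue [216, 220, 31, 22, 259] [ 0.596 -0.233  0.007] [ 0.645 -0.171  0.019] [ 0
[... 4208 characters left out ...]
 7, 21] [0.578 0.009 0.098] [0.582 0.017 0.105] [0.585 0.026 0.111]
grey [278, 237, 20, 6, 33] [ 0.504 -0.085  0.012] [ 0.523 -0.065  0.018] [ 0.549 -0.059  0.023]
grey [281, 242, 14, 3, 16] [ 0.507 -0.072  0.004] [ 0.522 -0.064  0.007] [ 0.539 -0.062  0.012]
grey [212, 262, 10, 4, 16] [0.61  0.172 0.117] [0.616 0.177 0.119] [0.625 0.183 0.123]
grey [211, 268, 11, 12, 79] [0.61  0.174 0.077] [0.616 0.18  0.094] [0.629 0.189 0.107]
grey [154, 314, 8, 15, 48] [0.687 0.319 0.068] [0.689 0.331 0.077] [0.692 0.345 0.084]
grey [169, 335, 111, 71, 4546] [0.428 0.311 0.003] [0.535 0.377 0.033] [0.626 0.439 0.059]
grey [154, 339, 12, 11, 40] [0.687 0.325 0.007] [0.69  0.34  0.012] [0.698 0.351 0.018]
```

```bash
cat >> h.py <<'E'
from scipy.optimize import least_squares
def circ(P,r0):
    f=lambda c:np.hypot(P[:,0]-c[0],P[:,1]-c[1])-r0
    s=least_squares(f,np.median(P[:,:2],0),loss="soft_l1",f_scale=.001); return s.x,np.std(f(s.x))
E
python3 - <<'E'
from h import *
V={}
for n in("scene","side"):
    z=np.load(f"/tmp/{n}.npz"); W=cloud(z["d"],z["K"],z["C"]); V[n]=(W,masks(z["im"]))
def pts(n,c,x,y,rad,z0,z1):
    W,M=V[n]; k=M[c]&(np.hypot(W[...,0]-x,W[...,1]-y)<rad)&(W[...,2]>z0)&(W[...,2]<z1); return W[k]
J=dict(red=(.615,0),yellow=(.6,.2),blue=(.61,-.19)); 
for c,(x,y) in J.items():
    A=[pts(n,c,x,y,.075,-.005,.06) for n in V]
    for p in A: 
        p=p[np.hypot(p[:,0]-x,p[:,1]-y)>.03]; print(c,"jar",circ(p,.044)[0].round(4))
    cc,sd=circ(np.vstack(A),.044); print("  both",cc.round(4),sd.round(4))
    for n in V:
        t=pts(n,"black",x,y,.06,.12,.17); top=t[t[:,2]>.148]; print("  tab",n,np.median(t,0).round(4),"top",top.mean(0).round(4),len(top),t[:,2].max().round(3), np.degrees(np.arctan2(*(t.mean(0)[:2]-cc)[::-1])).round(0))
for c,(x,y) in dict(red=(.455,-.015),blue=(.48,.19)).items():
    A=[]
    for n in V:
        top=pts(n,c,x,y,.06,.022,.0275); side=pts(n,c,x,y,.06,.003,.02); bar=pts(n,c,x,y,.06,.05,.062)
        A.append(side); q=bar[:,:2]-bar[:,:2].mean(0); w=np.linalg.svd(q)[2][0]
        W,M=V[n]; wh=W[M["white"]&(np.hypot(W[...,0]-x,W[...,1]-y)<.06)]
        print(c,"lid",n,"top",top.mean(0).round(4),"side",circ(side,.0415)[0].round(4),"bar",bar.mean(0).round(4),np.degrees(np.arctan2(w[1],w[0])).round(1),"white",wh.mean(0).round(3),len(wh))
    print("  both",circ(np.vstack(A),.0415)[0].round(4))
for n in V:
    W,M=V[n]; k=M["grey"]&(W[...,0]>.38)&(W[...,0]<.68)&(W[...,1]>.28)&(W[...,1]<.48)&(W[...,2]>.055)&(W[...,2]<.065); P=W[k][:,:2]
    print("caddy",n,cv2.minAreaRect((P*1000).astype(np.float32)),np.abs(P).shape)
E
```

```text
red jar [ 0.6187 -0.001 ]
red jar [6.176e-01 5.000e-04]
  both [ 0.618 -0.   ] 0.0028
  tab scene [0.5932 0.0124 0.1425] top [0.5918 0.0113 0.1526] 25 0.158 155.0
  tab side [0.5868 0.0187 0.1385] top [0.5872 0.0173 0.1505] 8 0.153 151.0
yellow jar [0.6036 0.1959]
yellow jar [0.6013 0.198 ]
  both [0.6025 0.1971] 0.0026
  tab scene [0.627  0.1716 0.1459] top [0.6231 0.1708 0.1522] 24 0.155 -49.0
  tab side [0.618  0.1761 0.1379] top [0.6185 0.175  0.1496] 19 0.152 -54.0
blue jar [ 0.6136 -0.1972]
blue jar [ 0.612  -0.1957]
  both [ 0.6129 -0.1963] 0.0031
  tab scene [ 0.6462 -0.1926  0.1416] top [ 0.6448 -0.1938  0.1519] 23 0.156 6.0
  tab side [ 0.6393 -0.1839  0.138 ] top [ 0.6394 -0.1858  0.1511] 4 0.153 24.0
red lid scene top [ 0.463  -0.0257  0.0254] side [ 0.4483 -0.026 ] bar [ 0.4532 -0.0256  0.0566] -55.9 white [0.428 0.001 0.029] 4
red lid side top [ 0.4509 -0.0171  0.0248] side [ 0.4514 -0.0257] bar [ 0.4485 -0.0192  0.0543] 127.0 white [ 0.431 -0.001  0.025] 1
  both [ 0.45   -0.0261]
blue lid scene top [0.4836 0.186  0.0258] side [0.5261 0.2488] bar [0.4819 0.1825 0.0569] -40.7 white [0.507 0.159 0.03 ] 3
blue lid side top [0.4782 0.192  0.0248] side [0.4537 0.2541] bar [0.479  0.1869 0.0545] 140.4 white [nan nan nan] 0
  both [0.4807 0.1821]
caddy scene ((527.5478515625, 370.935791015625), (201.34512329101562, 107.39045715332031), 8.306329727172852) (193, 2)
caddy side ((526.3778076171875, 375.15576171875), (198.37088012695312, 111.85820007324219), 8.313323974609375) (474, 2)<stdin>:21: RuntimeWarning: Mean of empty slice.
  ret = um.true_divide(
```

```bash
cat >> h.py <<'E'
def goal(x,y,z,yy):
    "turn first, then shift along the turned tool axes (mm)"
    s=r.observe(); p=np.array(s["eef_pos"]); Rm=R.from_quat(s["eef_rot"]).as_matrix()
    cur=np.degrees(np.arctan2(Rm[1,1],Rm[0,1])); dt=(yy-cur+180)%360-180
    a=np.radians(yy); ty=np.array([np.cos(a),np.sin(a),0]); tx=np.array([-np.sin(a),np.cos(a),0])*-1
    tx=np.cross(ty,[0,0,-1]); D=(np.array([x,y,z])-p)*1000
    tilt=R.from_matrix(Rm).apply([0,0,1])
    print("t",round(s["t"],2),"yaw_y %.1f az %.3f shift x %.1f y %.1f z %.1f"%(cur,-np.radians(dt),D@tx,D@ty,-D[2]),"q7 %.2f"%s["qpos"][6],"tilt",tilt[:2].round(3),"gap",round(s["finger_gap"]*1000,1))
E
python3 - <<'E'
from h import *
goal(.642,-.19,.20,12.6)
E
```

```text
t 0.15 yaw_y -64.9 az -1.353 shift x 284.5 y 450.0 z 5.0 q7 -0.05 tilt [-0.     0.001] gap 94.4
```

>>> {"fn": "carry_out", "kwargs": {
  "motion": [
    [0,0,0,0,0,-0.169],
    [0,0,0,0,0,-0.169],
    [0,0,0,0,0,-0.169],
    [0,0,0,0,0,-0.169],
    [0,0,0,0,0,-0.169],
    [0,0,0,0,0,-0.169],
    [0,0,0,0,0,-0.169],
    [0,0,0,0,0,-0.17],
    [25.9,40.9,0.5,0,0,0],
    [25.9,40.9,0.5,0,0,0],
    [25.9,40.9,0.5,0,0,0],
    [25.9,40.9,0.5,0,0,0],
    [25.9,40.9,0.5,0,0,0],
    [25.9,40.9,0.5,0,0,0],
    [25.9,40.9,0.5,0,0,0],
    [25.9,40.9,0.5,0,0,0],
    [25.9,40.9,0.5,0,0,0],
    [25.9,40.9,0.5,0,0,0]
  ],
  "hand": 40
}}

```text
t: 2.4
eef_pos: [0.6084, -0.2229, 0.2002]
eef_rot: [0.625, 0.78, -0.0, -0.0]
ft_force: [0.1, -0.2, -0.6]
finger_gap: 0.04
grip_force: 0.0
```

```bash
cat >> h.py <<'E'
def near(x,y,z0,z1,rad,c,name=None,W=None,im=None):
    M=masks(im); k=M[c]&(np.hypot(W[...,0]-x,W[...,1]-y)<rad)&(W[...,2]>z0)&(W[...,2]<z1); return W[k]
E
python3 - <<'E'
from h import *
goal(.642,-.19,.122,12.6)
im,d,K,C=snap("wrist"); save(im,"w1.png"); W=cloud(d,K,C)
t=near(.642,-.19,.12,.17,.05,"black",W=W,im=im); print(len(t))
if len(t): print(np.median(t,0),t[t[:,2]>.147].mean(0),t[:,2].max())
t=near(.613,-.196,-.01,.06,.06,"blue",W=W,im=im); print(len(t), circ(t,.044))
E
```

```text
t 2.4 yaw_y 12.6 az -0.000 shift x 24.8 y 40.0 z 78.2 q7 0.36 tilt [-0.  0.] gap 40.0
420
[ 0.63913203 -0.19314716  0.14900767] [ 0.6423863  -0.19415683  0.1501068 ] 0.15246954277175503
300 (array([ 0.58230555, -0.1184119 ]), np.float64(0.00970678973154497))
```

View pics/w1.png

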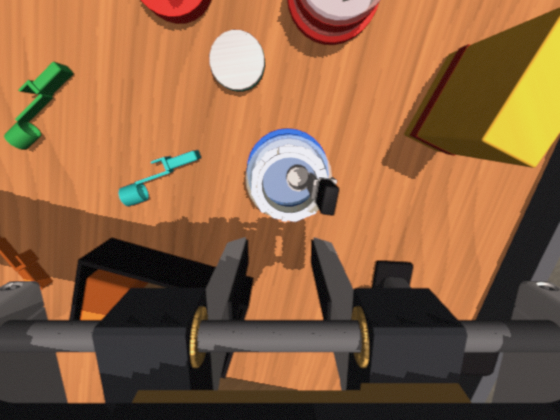

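The picture shows the blue jar's mouth at (288,180) and its tab at (326,195). I'll measure the tab face and rim from close by before descending.

```bash
cat >> h.py <<'E'
def tabjar(x,y,cx,cy,W,im):
    t=near(x,y,.12,.17,.04,"black",W=W,im=im); top=t[t[:,2]>t[:,2].max()-.006]
    rect=cv2.minAreaRect((top[:,:2]*1000).astype(np.float32)); print("tab top",len(top),top.mean(0).round(4),rect)
    k=(np.hypot(W[...,0]-cx,W[...,1]-cy)<.05)&(W[...,2]>.106)&(W[...,2]<.1135); P=W[k]
    f=lambda c:np.hypot(P[:,0]-c[0],P[:,1]-c[1])-.028
    s=least_squares(f,[cx,cy],loss="soft_l1",f_scale=.001).x; print("rim",len(P),s.round(4),"ang",np.degrees(np.arctan2(*(top.mean(0)[:2]-s)[::-1])),"dist",np.hypot(*(top.mean(0)[:2]-s)))
E
python3 - <<'E'
from h import *
im,d,K,C=snap("wrist"); W=cloud(d,K,C); tabjar(.642,-.193,.613,-.196,W,im)
for z0 in np.arange(.08,.118,.004):
    k=(np.hypot(W[...,0]-.613,W[...,1]+.196)<.05)&(W[...,2]>z0)&(W[...,2]<z0+.004);P=W[k][:,:2];print(round(z0,3),len(P),P.min(0).round(3),P.max(0).round(3))
E
```

```text
tab top 257 [ 0.6424 -0.1936  0.15  ] ((642.379150390625, -192.36305236816406), (10.371357917785645, 22.29906463623047), 5.9791741371154785)
rim 1181 [ 0.612  -0.1953] ang 3.3098961272079417 dist 0.03043212370236341
0.08 198 [ 0.575 -0.209] [ 0.65  -0.157]
0.084 50 [ 0.587 -0.222] [ 0.637 -0.185]
0.088 77 [ 0.579 -0.222] [ 0.64  -0.172]
0.092 101 [ 0.577 -0.222] [ 0.637 -0.16 ]
0.096 227 [ 0.583 -0.231] [ 0.651 -0.161]
0.1 447 [ 0.577 -0.231] [ 0.652 -0.161]
0.104 598 [ 0.578 -0.231] [ 0.651 -0.159]
0.108 866 [ 0.583 -0.226] [ 0.652 -0.162]
0.112 80 [ 0.634 -0.205] [ 0.653 -0.181]
0.116 22 [ 0.637 -0.201] [ 0.647 -0.181]
```

```bash
python3 -c "
from h import *
goal(.6424,-.193,.122,5)"
```

```text
t 2.5 yaw_y 13.0 az 0.139 shift x 22.7 y 34.1 z 78.0 q7 0.36 tilt [0.001 0.003] gap 40.2
```

>>> {"fn": "carry_out", "kwargs": {
  "motion": [
    [0,0,0,0,0,0.135],
    [11.4,17,0,0,0,0],
    [11.3,17,0,0,0,0],
    [0,0,0,0,0,0],
    [0,0,26,0,0,0],
    [0,0,26,0,0,0],
    [0,0,26,0,0,0],
    [0,0,0,0,0,0],
    [0,0,0,0,0,0]
  ]
}}

```text
t: 3.62
eef_pos: [0.64, -0.1986, 0.1235]
eef_rot: [0.676, 0.737, 0.0, 0.0]
ft_force: [-0.4, 0.5, 0.3]
finger_gap: 0.04
grip_force: 0.0
```

>>> {"fn": "carry_out", "kwargs": {
  "motion": [
    [0,0,0,0,0,0],
    [0,0,0,0,0,0],
    [0,0,0,0,0,0],
    [0,0,0,0,0,0],
    [0,0,0,0,0,0],
    [0,0,-5,0,0,0],
    [0,0,-10,0,0,0],
    [0,0,-20,0,0,0],
    [0,0,-25,0,0,0],
    [0,0,-25,0,0,0],
    [0,0,-25,0,0,0],
    [0,0,-20,0,0,0],
    [0,0,0,0,0,0]
  ],
  "hand": 0
}}

```text
t: 5.25
eef_pos: [0.6401, -0.1986, 0.2542]
eef_rot: [0.676, 0.736, 0.0, 0.001]
ft_force: [-0.1, -0.4, -0.9]
finger_gap: 0.0118
grip_force: 30.0
```

```bash
python3 -c "
from h import *
goal(.461,.377,.27,98.3)"
```

```text
t 5.25 yaw_y 4.9 az -1.631 shift x 94.1 y 595.5 z -15.8 q7 0.20 tilt [ 0.002 -0.001] gap 11.8
```

>>> {"fn": "carry_out", "kwargs": {
  "motion": [
    [0,0,-1.6,0,0,-0.163],
    [0,0,-1.6,0,0,-0.163],
    [0,0,-1.6,0,0,-0.163],
    [0,0,-1.6,0,0,-0.163],
    [0,0,-1.6,0,0,-0.163],
    [0,0,-1.6,0,0,-0.163],
    [0,0,-1.6,0,0,-0.163],
    [0,0,-1.6,0,0,-0.163],
    [0,0,-1.6,0,0,-0.163],
    [0,0,-1.6,0,0,-0.163],
    [6.7,42.5,0,0,0,0],
    [6.7,42.5,0,0,0,0],
    [6.7,42.5,0,0,0,0],
    [6.7,42.5,0,0,0,0],
    [6.7,42.5,0,0,0,0],
    [6.7,42.5,0,0,0,0],
    [6.7,42.5,0,0,0,0],
    [6.7,42.5,0,0,0,0],
    [6.7,42.5,0,0,0,0],
    [6.7,42.5,0,0,0,0]
  ]
}}

```text
t: 7.75
eef_pos: [0.5113, 0.2134, 0.2676]
eef_rot: [-0.072, 0.997, -0.0, -0.001]
ft_force: [1.3, 0.7, -0.6]
finger_gap: 0.0119
grip_force: 30.0
```

>>> {"fn": "carry_out", "kwargs": {
  "motion": [
    [6.7,42.5,0,0,0,0],
    [6.7,42.5,0,0,0,0],
    [6.7,42.5,0,0,0,0],
    [6.7,42.5,0,0,0,0],
    [0,0,0,0,0,0],
    [0,0,0,0,0,0]
  ]
}}

```text
t: 8.5
eef_pos: [0.4612, 0.3763, 0.2677]
eef_rot: [-0.072, 0.997, -0.0, -0.001]
ft_force: [0.3, -0.5, -0.1]
finger_gap: 0.0118
grip_force: 30.0
```

```bash
python3 -c "
from h import *
goal(.461,.377,.087,98.3)
im,d,K,C=snap('side'); save(im,'s2.png')"
```

```text
t 8.5 yaw_y 98.3 az -0.001 shift x 0.1 y 0.7 z 180.7 q7 0.68 tilt [-0.001 -0.001] gap 11.8
```

View pics/s2.png

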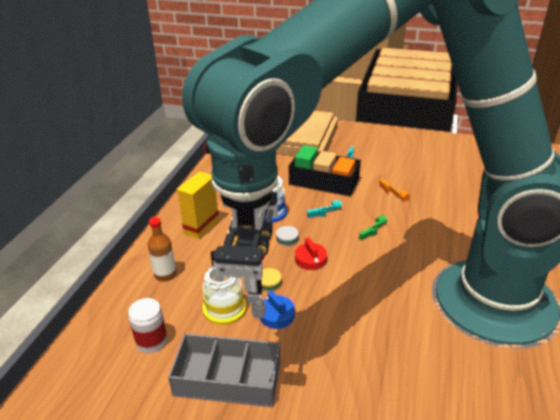

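The gripper holds the scoop above the caddy's right compartment; the scoop hangs at about (258,300). I'll lower it and release it.

>>> {"fn": "carry_out", "kwargs": {
  "motion": [
    [0,0,30,0,0,0],
    [0,0,30,0,0,0],
    [0,0,30,0,0,0],
    [0,0,30,0,0,0],
    [0,0,25,0,0,0],
    [0,0,15,0,0,0],
    [0,0,10,0,0,0],
    [0,0,8,0,0,0],
    [0,0,0,0,0,0],
    [0,0,0,0,0,0]
  ]
}}

```text
t: 9.8
eef_pos: [0.4614, 0.3771, 0.091]
eef_rot: [-0.072, 0.997, 0.0, 0.0]
ft_force: [-0.4, 1.2, -0.3]
finger_gap: 0.0116
grip_force: 30.0
```

>>> {"fn": "carry_out", "kwargs": {
  "motion": [
    [0,0,0,0,0,0],
    [0,0,0,0,0,0],
    [0,0,0,0,0,0],
    [0,0,-10,0,0,0],
    [0,0,-25,0,0,0],
    [0,0,-30,0,0,0],
    [0,0,-40,0,0,0],
    [0,0,-20,0,0,0],
    [0,0,0,0,0,0],
    [0,0,0,0,0,0]
  ],
  "hand": 40
}}

```text
t: 11.05
eef_pos: [0.461, 0.3763, 0.2144]
eef_rot: [-0.072, 0.997, -0.0, -0.001]
ft_force: [0.1, -0.4, -0.7]
finger_gap: 0.0399
grip_force: 0.0
```

```bash
python3 -c "
from h import *
goal(.621,.173,.21,127.5); goal(.621,.173,.21,-52.5)
im,d,K,C=snap('wrist'); W=cloud(d,K,C); t=near(.461,.377,.03,.17,.08,'black',W=W,im=im);print(len(t),np.median(t,0) if len(t) else 0, t[:,2].max() if len(t) else 0)
"
```

```text
t 11.05 yaw_y 98.3 az -0.510 shift x -3.2 y -258.7 z 4.4 q7 0.65 tilt [-0.001 -0.001] gap 39.9
t 11.05 yaw_y 98.3 az 2.631 shift x 3.2 y 258.7 z 4.4 q7 0.65 tilt [-0.001 -0.001] gap 39.9
622 [0.45053096 0.41299998 0.08454078] 0.0979658452623493
```

>>> {"fn": "carry_out", "kwargs": {
  "motion": [
    [0,0,0,0,0,-0.17],
    [0,0,0,0,0,-0.17],
    [0,0,0,0,0,-0.17],
    [-0.5,-43.1,0.7,0,0,0],
    [-0.5,-43.1,0.7,0,0,0],
    [-0.5,-43.1,0.7,0,0,0],
    [-0.5,-43.1,0.7,0,0,0],
    [-0.5,-43.1,0.7,0,0,0],
    [-0.5,-43.2,0.7,0,0,0],
    [0,0,0,0,0,0],
    [0,0,0,0,0,0]
  ]
}}

```text
t: 12.48
eef_pos: [0.6203, 0.174, 0.2105]
eef_rot: [-0.322, 0.947, 0.0, -0.001]
ft_force: [-0.4, 0.7, 0.4]
finger_gap: 0.0401
grip_force: 0.0
```

```bash
python3 -c "
from h import *
im,d,K,C=snap('wrist'); W=cloud(d,K,C); tabjar(.621,.173,.6025,.197,W,im)
goal(.621,.173,.122,127.5)
im,d,K,C=snap('wrist'); W=cloud(d,K,C); tabjar(.621,.173,.6025,.197,W,im)
"
```

```text
tab top 103 [0.6129 0.1672 0.1499] ((613.6349487304688, 167.17654418945312), (7.113192081451416, 9.121790885925293), 37.55830764770508)
rim 1064 [0.6014 0.1975] ang -69.21852487662365 dist 0.03249367458647109
t 12.53 yaw_y 127.6 az 0.001 shift x 0.2 y -1.7 z 88.8 q7 1.52 tilt [-0.001  0.   ] gap 40.1
tab top 102 [0.6131 0.1671 0.1502] ((613.4676513671875, 167.45887756347656), (7.410730838775635, 9.321185111999512), 39.232059478759766)
rim 1068 [0.6014 0.1975] ang -68.81595028842452 dist 0.03260732398850161
```

```bash
python3 -c "
from h import *
im,d,K,C=snap('wrist'); W=cloud(d,K,C); save(im,'w3.png')
k=(W[...,2]>.143)&(W[...,2]<.156)&(np.hypot(W[...,0]-.62,W[...,1]-.173)<.04)
P=W[k];print(len(P),P.mean(0),cv2.minAreaRect((P[:,:2]*1000).astype(np.float32)))"
```

```text
399 [0.61931737 0.17208292 0.1500746 ] ((620.19140625, 172.21766662597656), (24.025440216064453, 11.883986473083496), 37.710575103759766)
```

View pics/w3.png

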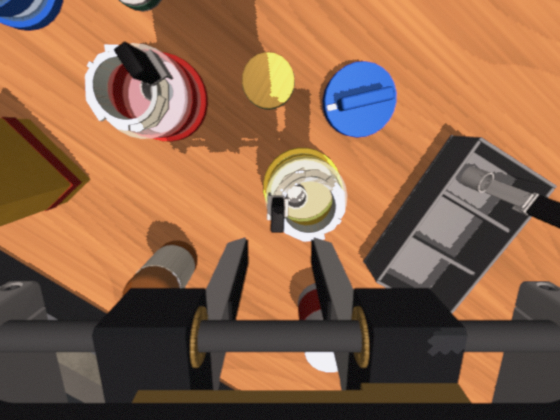

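The view shows the yellow jar's tab at (277,212). The blue scoop lies in the caddy's first compartment, with its cup at (482,182). The tab's top face measures 24 x 12 mm, centred at (0.620, 0.172), so it matches.

>>> {"fn": "carry_out", "kwargs": {
  "motion": [
    [0,-1,0,0,0,0],
    [0,0,29,0,0,0],
    [0,0,29,0,0,0],
    [0,0,30,0,0,0],
    [0,0,0,0,0,0],
    [0,0,0,0,0,0]
  ]
}}

```text
t: 13.38
eef_pos: [0.622, 0.1731, 0.1245]
eef_rot: [-0.321, 0.947, 0.0, 0.001]
ft_force: [1.1, 0.3, -0.3]
finger_gap: 0.0396
grip_force: 0.0
```

>>> {"fn": "carry_out", "kwargs": {
  "motion": [
    [0,0,0,0,0,0],
    [0,0,0,0,0,0],
    [0,0,0,0,0,0],
    [0,0,0,0,0,0],
    [0,0,0,0,0,0],
    [0,0,-5,0,0,0],
    [0,0,-10,0,0,0],
    [0,0,-20,0,0,0],
    [0,0,-25,0,0,0],
    [0,0,-25,0,0,0],
    [0,0,-25,0,0,0],
    [0,0,-20,0,0,0],
    [0,0,0,0,0,0]
  ],
  "hand": 0
}}

```text
t: 15.0
eef_pos: [0.6222, 0.1725, 0.2547]
eef_rot: [-0.321, 0.947, -0.0, 0.001]
ft_force: [-0.7, 1.0, -0.3]
finger_gap: 0.0119
grip_force: 30.0
```

```bash
python3 -c "
from h import *
goal(.527+.002,.373-.013,.253,98.3)"
```

```text
t 15.0 yaw_y 127.5 az 0.509 shift x 65.2 y 199.0 z 1.7 q7 1.55 tilt [0.002 0.   ] gap 11.9
```

>>> {"fn": "carry_out", "kwargs": {
  "motion": [
    [0,0,0,0,0,0.17],
    [0,0,0,0,0,0.17],
    [0,0,0,0,0,0.169],
    [13,40,0,0,0,0],
    [13,40,0,0,0,0],
    [13,40,0,0,0,0],
    [13,40,0,0,0,0],
    [13,39,0,0,0,0],
    [0,0,0,0,0,0],
    [0,0,30,0,0,0],
    [0,0,30,0,0,0],
    [0,0,30,0,0,0],
    [0,0,30,0,0,0],
    [0,0,20,0,0,0],
    [0,0,12,0,0,0],
    [0,0,8,0,0,0],
    [0,0,6,0,0,0],
    [0,0,0,0,0,0],
    [0,0,0,0,0,0]
  ]
}}

```text
t: 17.38
eef_pos: [0.5287, 0.3603, 0.0877]
eef_rot: [-0.073, 0.997, 0.0, 0.0]
ft_force: [0.6, -0.2, -0.0]
finger_gap: 0.012
grip_force: 30.0
```

>>> {"fn": "carry_out", "kwargs": {
  "motion": [
    [0,0,0,0,0,0],
    [0,0,0,0,0,0],
    [0,0,0,0,0,0],
    [0,0,-10,0,0,0],
    [0,0,-25,0,0,0],
    [0,0,-30,0,0,0],
    [0,0,-40,0,0,0],
    [0,0,-20,0,0,0],
    [0,0,0,0,0,0]
  ],
  "hand": 40
}}

```text
t: 18.5
eef_pos: [0.5289, 0.3604, 0.2135]
eef_rot: [-0.072, 0.997, 0.0, 0.001]
ft_force: [0.0, -0.1, -0.3]
finger_gap: 0.0401
grip_force: 0.0
```

```bash
python3 -c "
from h import *
goal(.5897,.0145,.21,152.7)"
```

```text
t 18.5 yaw_y 98.3 az -0.949 shift x 279.5 y -212.7 z 3.5 q7 0.73 tilt [0.002 0.001] gap 40.1
```

```bash
python3 -c "
from h import *
goal(.5897,.0145,.21,-27.3)"
```

```text
t 18.5 yaw_y 98.3 az 2.192 shift x -279.5 y 212.7 z 3.5 q7 0.73 tilt [0.002 0.001] gap 40.1
```

>>> {"fn": "carry_out", "kwargs": {
  "motion": [
    [0,0,0,0,0,0.183],
    [0,0,0,0,0,0.183],
    [0,0,0,0,0,0.183],
    [0,0,0,0,0,0.183],
    [0,0,0,0,0,0.183],
    [0,0,0,0,0,0.183],
    [0,0,0,0,0,0.183],
    [0,0,0,0,0,0.183],
    [0,0,0,0,0,0.183],
    [0,0,0,0,0,0.183],
    [0,0,0,0,0,0.183],
    [0,0,0,0,0,0.179],
    [-40,30.4,0.5,0,0,0],
    [-40,30.4,0.5,0,0,0],
    [-40,30.4,0.5,0,0,0],
    [-40,30.4,0.5,0,0,0],
    [-40,30.4,0.5,0,0,0],
    [-40,30.4,0.5,0,0,0],
    [-39.5,30.3,0.5,0,0,0],
    [0,0,0,0,0,0]
  ]
}}

```text
t: 21.0
eef_pos: [0.5892, 0.0095, 0.2071]
eef_rot: [0.855, 0.518, -0.001, 0.0]
ft_force: [-0.1, 1.2, 0.6]
finger_gap: 0.0403
grip_force: 0.0
```

```bash
cat >> h.py <<'E'
def tab(x,y,cx,cy):
    im,d,K,C=snap('wrist'); W=cloud(d,K,C)
    k=(W[...,2]>.143)&(W[...,2]<.156)&(np.hypot(W[...,0]-x,W[...,1]-y)<.03); P=W[k]
    print(len(P),P.mean(0).round(4),cv2.minAreaRect((P[:,:2]*1000).astype(np.float32)))
    tabjar(x,y,cx,cy,W,im)
E
python3 -c "
from h import *
tab(.5897,.0145,.618,0)
goal(.5897,.0145,.122,-27.3)"
```

```text
418 [0.5906 0.0135 0.1497] ((590.0392456054688, 12.360931396484375), (24.39491844177246, 12.016283988952637), 68.61273193359375)
tab top 140 [0.5921 0.0128 0.1498] ((590.356201171875, 13.135635375976562), (22.538158416748047, 9.945733070373535), 66.89708709716797)
rim 1137 [6.192e-01 6.000e-04] ang 155.82506402731565 dist 0.0296619308528868
t 21.05 yaw_y -27.5 az -0.003 shift x 2.2 y -0.4 z 85.4 q7 -0.65 tilt [-0.002 -0.   ] gap 40.2
```

```bash
python3 -c "
from h import *
goal(.5903,.0129,.122,-23)"
```

```text
t 21.05 yaw_y -27.5 az -0.078 shift x 1.0 y 1.0 z 85.4 q7 -0.65 tilt [-0.002 -0.   ] gap 40.2
```

>>> {"fn": "carry_out", "kwargs": {
  "motion": [
    [0.5,0.5,0,0,0,-0.075],
    [0,0,28,0,0,0],
    [0,0,28,0,0,0],
    [0,0,28,0,0,0],
    [0,0,0,0,0,0],
    [0,0,0,0,0,0]
  ]
}}

```text
t: 21.8
eef_pos: [0.5904, 0.0152, 0.1255]
eef_rot: [0.834, 0.552, 0.0, 0.0]
ft_force: [0.5, 0.4, 0.1]
finger_gap: 0.04
grip_force: 0.0
```

>>> {"fn": "carry_out", "kwargs": {
  "motion": [
    [0,0,0,0,0,0],
    [0,0,0,0,0,0],
    [0,0,0,0,0,0],
    [0,0,0,0,0,0],
    [0,0,0,0,0,0],
    [0,0,-5,0,0,0],
    [0,0,-10,0,0,0],
    [0,0,-20,0,0,0],
    [0,0,-25,0,0,0],
    [0,0,-25,0,0,0],
    [0,0,-25,0,0,0],
    [0,0,-20,0,0,0],
    [0,0,0,0,0,0]
  ],
  "hand": 0
}}

```text
t: 23.42
eef_pos: [0.5904, 0.0145, 0.2562]
eef_rot: [0.834, 0.552, 0.001, 0.0]
ft_force: [-0.5, 0.1, -1.6]
finger_gap: 0.0117
grip_force: 30.0
```

```bash
python3 -c "
from h import *
goal(.591-.002,.382+.013,.25,-81.7)
from h import *
im,d,K,C=snap('scene'); W=cloud(d,K,C); save(im,'s4.png')
"
```

```text
t 23.43 yaw_y -23.0 az 1.025 shift x 53.5 y -376.7 z 6.2 q7 -0.57 tilt [0.002 0.   ] gap 11.7
```

View pics/s4.png

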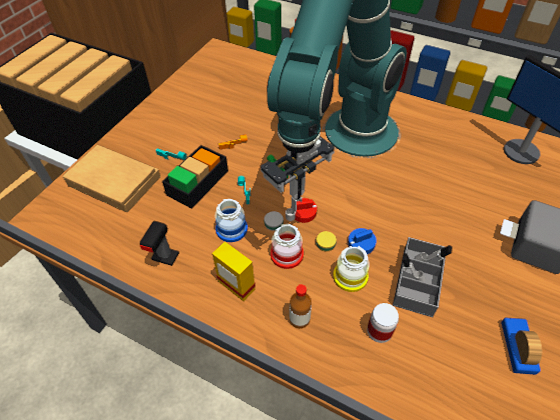

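The first two scoops stand in the caddy, with tabs at (445,252) and (408,261), and the red one is in the gripper. It goes in the third compartment.

>>> {"fn": "carry_out", "kwargs": {
  "motion": [
    [0,0,0,0,0,0.171],
    [0,0,0,0,0,0.171],
    [0,0,0,0,0,0.171],
    [0,0,0,0,0,0.171],
    [0,0,0,0,0,0.171],
    [0,0,0,0,0,0.17],
    [6,-41.8,0,0,0,0],
    [6,-41.8,0,0,0,0],
    [6,-41.8,0,0,0,0],
    [6,-41.8,0,0,0,0],
    [6,-41.8,0,0,0,0],
    [6,-41.8,0,0,0,0],
    [6,-41.8,0,0,0,0],
    [6,-41.8,0,0,0,0],
    [5.5,-42.3,0,0,0,0],
    [0,0,0,0,0,0],
    [0,0,0,0,0,0]
  ]
}}

```text
t: 25.6
eef_pos: [0.5885, 0.3941, 0.2536]
eef_rot: [0.997, 0.072, -0.001, 0.001]
ft_force: [1.2, -0.9, -0.6]
finger_gap: 0.0121
grip_force: 30.0
```

>>> {"fn": "carry_out", "kwargs": {
  "motion": [
    [0,0,30,0,0,0],
    [0,0,30,0,0,0],
    [0,0,30,0,0,0],
    [0,0,30,0,0,0],
    [0,0,22,0,0,0],
    [0,0,12,0,0,0],
    [0,0,8,0,0,0],
    [0,0,4,0,0,0],
    [0,0,0,0,0,0],
    [0,0,0,0,0,0]
  ]
}}

```text
t: 26.85
eef_pos: [0.5889, 0.3951, 0.0894]
eef_rot: [0.997, 0.072, 0.0, -0.0]
ft_force: [-0.0, -0.2, -0.2]
finger_gap: 0.012
grip_force: 30.0
```

>>> {"fn": "carry_out", "kwargs": {
  "motion": [
    [0,0,0,0,0,0],
    [0,0,0,0,0,0],
    [0,0,0,0,0,0],
    [0,0,-10,0,0,0],
    [0,0,-25,0,0,0],
    [0,0,-30,0,0,0],
    [0,0,-40,0,0,0],
    [0,0,-20,0,0,0],
    [0,0,0,0,0,0]
  ],
  "hand": 40
}}

```text
t: 27.98
eef_pos: [0.5892, 0.3952, 0.2153]
eef_rot: [0.997, 0.072, 0.001, -0.001]
ft_force: [0.3, 0.3, -0.2]
finger_gap: 0.0401
grip_force: 0.0
```

```bash
cat >> h.py <<'E'
def lid(im,W,c,x,y,rad=.09):
    M=masks(im)[c]&(np.hypot(W[...,0]-x,W[...,1]-y)<rad)
    b=W[M&(W[...,2]>.05)&(W[...,2]<.062)]; t=W[M&(W[...,2]>.02)&(W[...,2]<.062)]
    R2=cv2.minAreaRect((b[:,:2]*1000).astype(np.float32)) if len(b)>5 else 0
    q=b[:,:2]-b[:,:2].mean(0); w=np.linalg.svd(q,full_matrices=False)[2][0]
    e=cv2.minEnclosingCircle((t[:,:2]*1000).astype(np.float32))
    wh=W[masks(im)["white"]&(W[...,2]>.02)&(W[...,2]<.07)&(np.hypot(W[...,0]-x,W[...,1]-y)<.05)]
    print(c,"bar",b.mean(0).round(4),len(b),R2,"dir",np.degrees(np.arctan2(w[1],w[0])).round(1),"circ",e,"white",wh.mean(0).round(3) if len(wh) else None)
E
python3 -c "
from h import *
im,d,K,C=snap('side'); W=cloud(d,K,C); save(im,'s5.png')
lid(im,W,'blue',.481,.185);lid(im,W,'red',.45,-.024)
goal(.481,.185,.21,50);goal(.481,.185,.21,-130)
"
```

```text
blue bar [0.4773 0.1883 0.0544] 107 ((478.80328369140625, 187.32073974609375), (13.75567626953125, 51.46531295776367), 52.46430969238281) dir 141.9 circ ((478.44219970703125, 186.0938262939453), 41.520633697509766) white None
red bar [ 0.4485 -0.0188  0.0545] 81 ((450.1209716796875, -22.260902404785156), (14.826930046081543, 57.37534713745117), 37.95717239379883) dir 127.8 circ ((450.60931396484375, -22.815614700317383), 42.91689682006836) white [0.431 0.001 0.027]
t 28.02 yaw_y -81.7 az -2.299 shift x -52.4 y -230.0 z 3.6 q7 -2.16 tilt [0. 0.] gap 40.1
t 28.02 yaw_y -81.7 az 0.843 shift x 52.4 y 230.0 z 3.6 q7 -2.16 tilt [0. 0.] gap 40.1
```

View pics/s5.png

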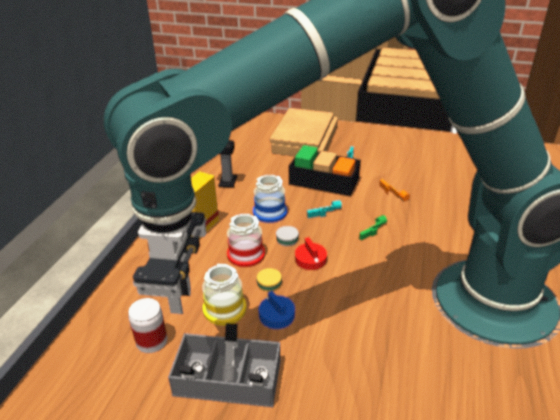

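All three scoops sit in the caddy and both lids are where they were. The blue lid is next.

>>> {"fn": "carry_out", "kwargs": {
  "motion": [
    [0,0,0,0,0,-0.178],
    [0,0,0,0,0,-0.178],
    [0,0,0,0,0,-0.178],
    [0,0,0,0,0,-0.178],
    [0,0,0,0,0,-0.178],
    [0,0,0,0,0,-0.178],
    [0,0,0,0,0,-0.178],
    [0,0,0,0,0,-0.178],
    [0,0,0,0,0,-0.178],
    [0,0,0,0,0,-0.178],
    [0,0,0,0,0,-0.178],
    [0,0,0,0,0,-0.178],
    [0,0,0,0,0,-0.163],
    [-8.7,-38.3,0,0,0,0],
    [-8.7,-38.3,0,0,0,0],
    [-8.7,-38.3,0,0,0,0],
    [-8.7,-38.3,0,0,0,0],
    [-8.7,-38.3,0,0,0,0],
    [-8.7,-38.3,0,0,0,0],
    [0,0,0,0,0,0]
  ]
}}

```text
t: 30.52
eef_pos: [0.4801, 0.1825, 0.2127]
eef_rot: [0.343, 0.939, -0.001, -0.0]
ft_force: [1.0, -0.3, 0.9]
finger_gap: 0.0402
grip_force: 0.0
```

```bash
python3 -c "
from h import *
im,d,K,C=snap('wrist'); im,d,K,C=snap('wrist');W=cloud(d,K,C); save(im,'w6.png')
lid(im,W,'blue',.481,.185,.06)
goal(.48,.186,.03,50)
"
```

```text
blue bar [0.4793 0.1864 0.0549] 580 ((480.367919921875, 185.16465759277344), (13.919332504272461, 55.30647659301758), 50.16289520263672) dir -39.1 circ ((479.6388244628906, 185.04624938964844), 40.500946044921875) white None
t 30.62 yaw_y 50.0 az -0.000 shift x 1.3 y 0.2 z 183.2 q7 0.22 tilt [-0.001 -0.   ] gap 39.9
```

View pics/w6.png

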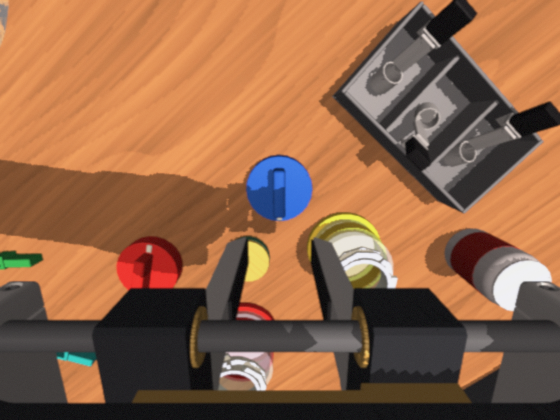

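The lid bar is at (280,193), squarely between the fingers. All scoops stand in the caddy at (380,75), (420,120) and (470,150).

>>> {"fn": "carry_out", "kwargs": {
  "motion": [
    [0.5,0,30,0,0,0],
    [0,0,35,0,0,0],
    [0,0,35,0,0,0],
    [0,0,35,0,0,0],
    [0,0,25,0,0,0],
    [0,0,13,0,0,0],
    [0,0,8,0,0,0],
    [0,0,0,0,0,0],
    [0,0,0,0,0,0]
  ]
}}

```text
t: 31.75
eef_pos: [0.4811, 0.1858, 0.0334]
eef_rot: [0.342, 0.94, 0.0, 0.0]
ft_force: [0.3, 0.4, 0.9]
finger_gap: 0.0401
grip_force: 0.0
```

>>> {"fn": "carry_out", "kwargs": {
  "motion": [
    [0,0,0,0,0,0],
    [0,0,0,0,0,0],
    [0,0,0,0,0,0],
    [0,0,0,0,0,0],
    [0,0,0,0,0,0]
  ],
  "hand": 0
}}

```text
t: 32.38
eef_pos: [0.4808, 0.1855, 0.0329]
eef_rot: [0.342, 0.94, -0.0, 0.0]
ft_force: [-1.9, -1.5, 5.6]
finger_gap: 0.0139
grip_force: 30.0
```

```bash
python3 -c "
from h import *
s=r.observe();print(s['eef_pos'],s['ft_force'],s['grip_force'])
im,d,K,C=snap('scene');W=cloud(d,K,C)
lid(im,W,'red',.45,-.024,.06)
goal(.612,-.1955,.23,-48)
"
```

```text
[0.48077713 0.18551466 0.03289672] [-1.88245172 -1.54084954  5.57108393] 30.001303553581238
red bar [ 0.4525 -0.025   0.0566] 80 ((451.98699951171875, -24.187768936157227), (19.602746963500977, 54.57943344116211), 34.58861541748047) dir -53.2 circ ((449.9906311035156, -24.79665756225586), 42.958465576171875) white None
t 32.42 yaw_y 50.0 az 1.711 shift x -157.4 y 371.0 z -197.1 q7 0.01 tilt [ 0. -0.] gap 13.7
```

>>> {"fn": "carry_out", "kwargs": {
  "motion": [
    [0,0,-10,0,0,0],
    [0,0,-18.7,0,0,0.171],
    [0,0,-18.7,0,0,0.171],
    [0,0,-18.7,0,0,0.171],
    [0,0,-18.7,0,0,0.171],
    [0,0,-18.7,0,0,0.171],
    [0,0,-18.7,0,0,0.171],
    [0,0,-18.7,0,0,0.171],
    [0,0,-18.7,0,0,0.171],
    [0,0,-18.7,0,0,0.171],
    [0,0,-18.7,0,0,0.171],
    [-27,41,0,0,0,0],
    [-27,41,0,0,0,0],
    [-27,41,0,0,0,0],
    [-27,41,0,0,0,0],
    [-27,41,0,0,0,0],
    [-27,41,0,0,0,0],
    [-27,41,0,0,0,0],
    [-27,41,0,0,0,0],
    [-31,43,0,0,0,0]
  ]
}}

```text
t: 34.92
eef_pos: [0.546, -0.2563, 0.2303]
eef_rot: [0.933, 0.359, 0.0, -0.0]
ft_force: [0.7, -0.4, 0.1]
finger_gap: 0.0139
grip_force: 30.0
```

>>> {"fn": "carry_out", "kwargs": {
  "motion": [
    [0,0,0,0,0,0],
    [0,0,0,0,0,0]
  ]
}}

```text
t: 35.17
eef_pos: [0.5458, -0.2546, 0.2299]
eef_rot: [0.933, 0.359, 0.0, -0.0]
ft_force: [0.4, 0.3, -0.5]
finger_gap: 0.014
grip_force: 30.0
```

```bash
cat >> h.py <<'E'
def rim(cx,cy):
    im,d,K,C=snap('wrist');W=cloud(d,K,C); save(im,"rim.png")
    k=(np.hypot(W[...,0]-cx,W[...,1]-cy)<.05)&(W[...,2]>.106)&(W[...,2]<.113); P=W[k]
    f=lambda c:np.hypot(P[:,0]-c[0],P[:,1]-c[1])-.028
    s=least_squares(f,[cx,cy],loss="soft_l1",f_scale=.001).x; a=np.degrees(np.arctan2(P[:,1]-s[1],P[:,0]-s[0]))
    print("rim",len(P),s.round(4),np.std(f(s)).round(4),np.histogram(a,12,(-180,180))[0])
    return W,im
E
python3 -c "
from h import *
rim(.612,-.1955)
rim(.612,-.1955)
goal(.612,-.1955,.16,-48)
"
```

```text
rim 1269 [ 0.6133 -0.196 ] 0.0027 [ 73 159  71  83  88 179  82  98 101 175  78  82]
rim 1264 [ 0.6133 -0.196 ] 0.0027 [ 78 147  70  83  89 182  83  98  97 175  75  87]
t 35.27 yaw_y -47.9 az 0.002 shift x 88.2 y 0.7 z 70.1 q7 -0.51 tilt [0.    0.001] gap 14.0
```

View pics/rim.png

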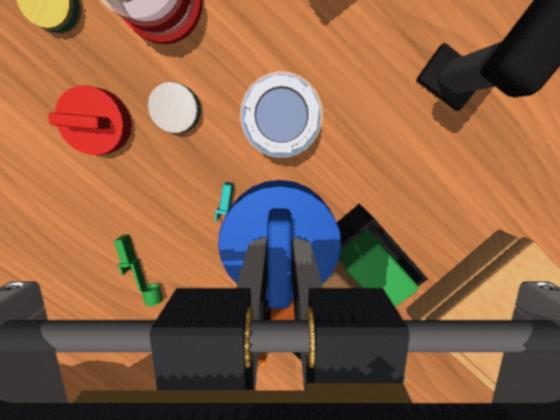

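The blue jar's rim is at (281,115), clear and open, with the held lid at (280,245). I'll move above the rim and down to just above it.

>>> {"fn": "carry_out", "kwargs": {
  "motion": [
    [29.5,0.6,0,0,0,0],
    [29.5,0.6,0,0,0,0],
    [29.5,0.5,0,0,0,0],
    [0,0,25,0,0,0],
    [0,0,25,0,0,0],
    [0,0,20,0,0,0],
    [0,0,10,0,0,0],
    [0,0,0,0,0,0],
    [0,0,0,0,0,0]
  ]
}}

```text
t: 36.4
eef_pos: [0.613, -0.1974, 0.1506]
eef_rot: [0.933, 0.359, 0.0, 0.0]
ft_force: [-0.5, -0.1, -0.8]
finger_gap: 0.0137
grip_force: 30.0
```

```bash
python3 -c "
from h import *
goal(.613,-.196,.142,-48)
"
```

```text
t 36.4 yaw_y -48.0 az 0.001 shift x 0.9 y -1.1 z 8.6 q7 -0.66 tilt [ 0.001 -0.   ] gap 13.7
```

>>> {"fn": "carry_out", "kwargs": {
  "motion": [
    [0.9,-1,4,0,0,0],
    [0,0,3,0,0,0],
    [0,0,2,0,0,0],
    [0,0,2,0,0,0],
    [0,0,0,0,0,0],
    [0,0,0,0,0,0]
  ]
}}

```text
t: 37.15
eef_pos: [0.6126, -0.196, 0.1388]
eef_rot: [0.933, 0.359, -0.0, -0.0]
ft_force: [-0.0, 0.8, -1.0]
finger_gap: 0.0136
grip_force: 30.0
```

>>> {"fn": "carry_out", "kwargs": {
  "motion": [
    [0,0,1.5,0,0,0],
    [0,0,1.5,0,0,0],
    [0,0,0,0,0,0]
  ]
}}

```text
t: 37.52
eef_pos: [0.6129, -0.196, 0.1365]
eef_rot: [0.933, 0.359, 0.0, 0.0]
ft_force: [-3.0, 1.2, 8.6]
finger_gap: 0.0136
grip_force: 30.0
```

>>> {"fn": "carry_out", "kwargs": {
  "motion": [
    [0,0,-0.4,0,0,-0.12],
    [0,0,-0.4,0,0,-0.12],
    [0,0,-0.4,0,0,-0.12],
    [0,0,-0.4,0,0,-0.12],
    [0,0,0,0,0,0]
  ]
}}

```text
t: 38.15
eef_pos: [0.6125, -0.1961, 0.1372]
eef_rot: [0.822, 0.57, 0.0, -0.0]
ft_force: [-0.2, -0.4, -0.3]
finger_gap: 0.0139
grip_force: 30.0
```

```bash
cat >> h.py <<'E'
def st():
    s=r.observe();Rm=R.from_quat(s["eef_rot"]).as_matrix()
    print("t %.2f"%s["t"],np.round(s["eef_pos"],4),"yaw %.1f"%np.degrees(np.arctan2(Rm[1,1],Rm[0,1])),"F",np.round(s["ft_force"],1),"M",np.round(s["torque"],2),"q7 %.2f"%s["qpos"][6],"tilt",Rm[:2,2].round(3),"gap",round(s["finger_gap"]*1000,1))
E
python3 -c "
from h import *
st()"
```

```text
t 38.15 [ 0.6125 -0.1961  0.1372] yaw -20.5 F [-0.2 -0.4 -0.3] M [ 0.02 -0.07 -0.03] q7 -0.23 tilt [-0.  0.] gap 13.9
```

>>> {"fn": "carry_out", "kwargs": {
  "motion": [
    [0,0,1,0,0,0],
    [0,0,1,0,0,0],
    [0,0,1,0,0,0],
    [0,0,0,0,0,0]
  ]
}}

```text
t: 38.65
eef_pos: [0.6126, -0.196, 0.1342]
eef_rot: [0.822, 0.57, -0.0, -0.0]
ft_force: [-0.8, 0.1, -0.6]
finger_gap: 0.0138
grip_force: 30.0
```

>>> {"fn": "carry_out", "kwargs": {
  "motion": [
    [0,0,1.5,0,0,0],
    [0,0,1.5,0,0,0],
    [0,0,1.5,0,0,0],
    [0,0,0,0,0,0]
  ]
}}

```text
t: 39.15
eef_pos: [0.6125, -0.196, 0.1296]
eef_rot: [0.821, 0.57, -0.0, -0.0]
ft_force: [-0.2, -0.0, -0.3]
finger_gap: 0.0141
grip_force: 30.0
```

>>> {"fn": "carry_out", "kwargs": {
  "motion": [
    [0,0,1,0,0,0],
    [0,0,1,0,0,0],
    [0,0,0,0,0,0]
  ]
}}

```text
t: 39.52
eef_pos: [0.6128, -0.196, 0.1285]
eef_rot: [0.821, 0.57, 0.0, 0.0]
ft_force: [-2.9, 0.4, 7.8]
finger_gap: 0.0138
grip_force: 30.0
```

The lid dropped into the thread, with its edge 14.5 mm below the rim. Now I'll screw it clockwise, feeding down.

>>> {"fn": "carry_out", "kwargs": {
  "motion": [
    [0,0,0.6,0,0,0.12],
    [0,0,0.6,0,0,0.12],
    [0,0,0.6,0,0,0.12],
    [0,0,0.6,0,0,0.12],
    [0,0,0.6,0,0,0.12],
    [0,0,0,0,0,0]
  ]
}}

```text
t: 40.28
eef_pos: [0.613, -0.1961, 0.1254]
eef_rot: [0.953, 0.302, 0.0, 0.0]
ft_force: [-0.8, -0.1, 6.7]
finger_gap: 0.0137
grip_force: 30.0
```

```bash
python3 -c "
from h import *
st()"
```

```text
t 40.27 [ 0.613  -0.1961  0.1254] yaw -54.8 F [-0.8 -0.1  6.7] M [-0.09  0.17 -0.23] q7 -0.77 tilt [ 0.001 -0.001] gap 13.7
```

>>> {"fn": "carry_out", "kwargs": {
  "motion": [
    [0,0,0.6,0,0,0.12],
    [0,0,0.6,0,0,0.12],
    [0,0,0.6,0,0,0.12],
    [0,0,0.6,0,0,0.12],
    [0,0,0.6,0,0,0.12],
    [0,0,0.6,0,0,0.12],
    [0,0,0,0,0,0]
  ]
}}

```text
t: 41.15
eef_pos: [0.6131, -0.1961, 0.1218]
eef_rot: [0.999, -0.053, 0.001, 0.0]
ft_force: [-0.5, -0.4, 5.3]
finger_gap: 0.0138
grip_force: 30.0
```

```bash
python3 -c "
from h import *
st()"
```

```text
t 41.15 [ 0.6131 -0.1961  0.1218] yaw -96.1 F [-0.5 -0.4  5.3] M [-0.18  0.16 -0.23] q7 -1.42 tilt [ 0.001 -0.   ] gap 13.8
```

>>> {"fn": "carry_out", "kwargs": {
  "motion": [
    [0,0,0.5,0,0,0.1],
    [0,0,0.5,0,0,0.1],
    [0,0,0.3,0,0,0.1],
    [0,0,0,0,0,0]
  ]
}}

```text
t: 41.65
eef_pos: [0.6134, -0.1962, 0.1208]
eef_rot: [0.98, -0.201, 0.001, 0.0]
ft_force: [1.0, -1.8, 9.8]
finger_gap: 0.014
grip_force: 30.0
```

```bash
python3 -c "
from h import *
st()"
```

```text
t 41.65 [ 0.6134 -0.1962  0.1208] yaw -113.2 F [ 1.  -1.8  9.8] M [-0.17 -0.04 -0.14] q7 -1.69 tilt [ 0.002 -0.001] gap 14.0
```

>>> {"fn": "carry_out", "kwargs": {
  "motion": [
    [0,0,0,0,0,0.1],
    [0,0,0,0,0,0.1],
    [0,0,0,0,0,0]
  ]
}}

```text
t: 42.02
eef_pos: [0.6133, -0.1962, 0.1208]
eef_rot: [0.955, -0.298, 0.001, 0.0]
ft_force: [-0.0, -0.5, 8.3]
finger_gap: 0.014
grip_force: 30.0
```

```bash
python3 -c "
from h import *
st()"
```

```text
t 42.02 [ 0.6133 -0.1962  0.1208] yaw -124.7 F [-0.  -0.5  8.3] M [-0.02  0.09 -0.09] q7 -1.86 tilt [ 0.002 -0.001] gap 14.0
```

>>> {"fn": "carry_out", "kwargs": {
  "motion": [
    [0,0,0,0,0,0],
    [0,0,0,0,0,0],
    [0,0,0,0,0,0],
    [0,0,-15,0,0,0],
    [0,0,-30,0,0,0],
    [0,0,-30,0,0,0],
    [0,0,-15,0,0,0],
    [0,0,0,0,0,0],
    [0,0,0,0,0,0]
  ],
  "hand": 40
}}

```text
t: 43.15
eef_pos: [0.6121, -0.1959, 0.2088]
eef_rot: [0.954, -0.298, -0.001, 0.0]
ft_force: [1.0, -0.3, -0.0]
finger_gap: 0.0401
grip_force: 0.0
```

```bash
python3 -c "
from h import *
st()
im,d,K,C=snap('wrist');W=cloud(d,K,C)
M=masks(im)['blue']&(np.hypot(W[...,0]-.613,W[...,1]+.196)<.06)&(W[...,2]>.1)
P=W[M];b=P[P[:,2]>.138];c=P[(P[:,2]<.122)];print('bar',b.mean(0),np.median(b[:,2]),'cap',np.median(c[:,2]),cv2.minEnclosingCircle((P[:,:2]*1000).astype(np.float32)),'plane',np.linalg.lstsq(np.c_[c[:,:2],np.ones(len(c))],c[:,2],rcond=None)[0])
im,d,K,C=snap('side');W=cloud(d,K,C)
lid(im,W,'red',.45,-.024,.09)
goal(.45,-.024,.21,36)
"
```

```text
t 43.15 [ 0.6121 -0.1959  0.2088] yaw -124.7 F [ 1.  -0.3 -0. ] M [ 0.12 -0.03  0.01] q7 -1.87 tilt [-0.001  0.   ] gap 40.1
bar [ 0.61545548 -0.19667468  0.14280802] 0.14292249678566676 cap 0.11326861693333568 ((614.6643676757812, -196.039794921875), 40.616844177246094) plane [-0.0021672   0.00356085  0.11529314]
red bar [ 0.4493 -0.0197  0.0542] 86 ((450.30804443359375, -21.8712215423584), (14.050220489501953, 55.48279571533203), 37.81227111816406) dir 128.5 circ ((448.345703125, -24.221113204956055), 43.7958869934082) white [ 0.431 -0.003  0.024]
t 43.25 yaw_y -124.7 az -2.805 shift x 234.3 y -30.1 z -1.2 q7 -1.87 tilt [-0.002  0.   ] gap 40.2
```

The blue lid is home: its cap is at 113 mm (114 mm expected) and level. The red lid is next.

>>> {"fn": "carry_out", "kwargs": {
  "motion": [
    [0,0,0,0,0,-0.1753],
    [0,0,0,0,0,-0.1753],
    [0,0,0,0,0,-0.1753],
    [0,0,0,0,0,-0.1753],
    [0,0,0,0,0,-0.1753],
    [0,0,0,0,0,-0.1753],
    [0,0,0,0,0,-0.1753],
    [0,0,0,0,0,-0.1753],
    [0,0,0,0,0,-0.1753],
    [0,0,0,0,0,-0.1753],
    [0,0,0,0,0,-0.1753],
    [0,0,0,0,0,-0.1753],
    [0,0,0,0,0,-0.1753],
    [0,0,0,0,0,-0.1753],
    [0,0,0,0,0,-0.1753],
    [0,0,0,0,0,-0.1753]
  ]
}}

```text
t: 45.25
eef_pos: [0.6123, -0.1959, 0.2091]
eef_rot: [0.452, 0.892, 0.0, -0.001]
ft_force: [0.1, -0.6, -0.6]
finger_gap: 0.0399
grip_force: 0.0
```

>>> {"fn": "carry_out", "kwargs": {
  "motion": [
    [39,-5,0,0,0,0],
    [39,-5,0,0,0,0],
    [39,-5,0,0,0,0],
    [39,-5,0,0,0,0],
    [39,-5,0,0,0,0],
    [39,-5,0,0,0,0],
    [0,0,0,0,0,0],
    [0,0,0,0,0,0]
  ]
}}

```text
t: 46.25
eef_pos: [0.451, -0.0247, 0.2098]
eef_rot: [0.454, 0.891, -0.0, -0.0]
ft_force: [-0.2, 0.3, -0.5]
finger_gap: 0.0402
grip_force: 0.0
```

```bash
python3 -c "
from h import *
im,d,K,C=snap('wrist');W=cloud(d,K,C); save(im,'w7.png')
lid(im,W,'red',.45,-.024,.08)
goal(.45,-.024,.033,36)
"
```

```text
red bar [ 0.4507 -0.0225  0.0549] 577 ((451.23931884765625, -23.333192825317383), (13.783069610595703, 55.28958511352539), 36.152198791503906) dir -52.4 circ ((450.8727111816406, -23.200420379638672), 41.189640045166016) white [0.431 0.004 0.027]
t 46.3 yaw_y 35.9 az -0.001 shift x 1.4 y -0.5 z 176.7 q7 0.54 tilt [-0.  0.] gap 40.1
```

View pics/w7.png

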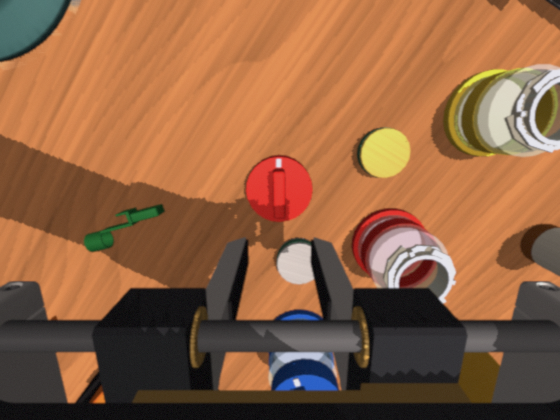

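The red lid's bar is at (280,188), centred between the fingers, with the white mark up.

>>> {"fn": "carry_out", "kwargs": {
  "motion": [
    [1,0.6,30,0,0,0],
    [0,0,35,0,0,0],
    [0,0,35,0,0,0],
    [0,0,35,0,0,0],
    [0,0,22,0,0,0],
    [0,0,12,0,0,0],
    [0,0,8,0,0,0],
    [0,0,0,0,0,0],
    [0,0,0,0,0,0]
  ]
}}

```text
t: 47.42
eef_pos: [0.4512, -0.0232, 0.0335]
eef_rot: [0.454, 0.891, 0.0, 0.0]
ft_force: [0.9, 0.1, 0.3]
finger_gap: 0.0403
grip_force: 0.0
```

>>> {"fn": "carry_out", "kwargs": {
  "motion": [
    [0,0,0,0,0,0],
    [0,0,0,0,0,0],
    [0,0,0,0,0,0],
    [0,0,0,0,0,0],
    [0,0,0,0,0,0]
  ],
  "hand": 0
}}

```text
t: 48.05
eef_pos: [0.4508, -0.0232, 0.0331]
eef_rot: [0.454, 0.891, -0.0, 0.0]
ft_force: [-1.2, -0.4, 5.7]
finger_gap: 0.0135
grip_force: 30.0
```

```bash
python3 -c "
from h import *
st()
goal(.6187,.0003,.23,-30)
"
```

```text
t 48.05 [ 0.4508 -0.0232  0.0331] yaw 36.0 F [-1.2 -0.4  5.7] M [-0.16  0.3   0.05] q7 0.32 tilt [-0. -0.] gap 13.5
t 48.05 yaw_y 36.0 az 1.151 shift x 104.3 y 133.7 z -196.9 q7 0.32 tilt [-0. -0.] gap 13.5
```

>>> {"fn": "carry_out", "kwargs": {
  "motion": [
    [0,0,-10,0,0,0],
    [0,0,-26.7,0,0,0.1645],
    [0,0,-26.7,0,0,0.1645],
    [0,0,-26.7,0,0,0.1645],
    [0,0,-26.7,0,0,0.1645],
    [0,0,-26.7,0,0,0.1645],
    [0,0,-26.7,0,0,0.1645],
    [0,0,-26.7,0,0,0.164],
    [3.6,33.4,0,0,0,0],
    [3.6,33.4,0,0,0,0],
    [3.6,33.4,0,0,0,0],
    [3.5,33.5,0,0,0,0],
    [0,0,0,0,0,0],
    [0,0,0,0,0,0],
    [0,0,0,0,0,0]
  ]
}}

```text
t: 49.92
eef_pos: [0.5732, -0.0771, 0.2303]
eef_rot: [0.866, 0.5, 0.0, 0.0]
ft_force: [-0.4, 0.5, -1.7]
finger_gap: 0.0139
grip_force: 30.0
```

```bash
python3 -c "
from h import *
rim(.6187,.0003)
rim(.6187,.0003)
goal(.6187,.0003,.145,-30)
"
```

```text
rim 1261 [6.187e-01 3.000e-04] 0.0027 [ 88 146  74  75  93 169  88  93 105 174  82  74]
rim 1246 [6.187e-01 4.000e-04] 0.0027 [ 84 151  73  72  90 165  81  92 102 178  81  77]
t 50.02 yaw_y -30.0 az 0.001 shift x 89.8 y 0.5 z 85.2 q7 -0.54 tilt [ 0. -0.] gap 13.6
```

>>> {"fn": "carry_out", "kwargs": {
  "motion": [
    [30,0.3,0,0,0,0],
    [30,0.2,0,0,0,0],
    [29.8,0,0,0,0,0],
    [0,0,25,0,0,0],
    [0,0,25,0,0,0],
    [0,0,20,0,0,0],
    [0,0,10,0,0,0],
    [0,0,0,0,0,0],
    [0,0,0,0,0,0]
  ]
}}

```text
t: 51.15
eef_pos: [0.6194, 0.0001, 0.1508]
eef_rot: [0.866, 0.5, 0.0, 0.0]
ft_force: [0.4, -0.0, -1.1]
finger_gap: 0.0137
grip_force: 30.0
```

```bash
python3 -c "
from h import *
goal(.6187,.0003,.140,-30)
"
```

```text
t 51.15 yaw_y -30.0 az 0.000 shift x -0.2 y -0.7 z 10.8 q7 -0.72 tilt [0.001 0.   ] gap 13.7
```

>>> {"fn": "carry_out", "kwargs": {
  "motion": [
    [0,-0.6,4,0,0,0],
    [0,0,3,0,0,0],
    [0,0,3,0,0,0],
    [0,0,1,0,0,0],
    [0,0,0,0,0,0]
  ]
}}

```text
t: 51.78
eef_pos: [0.6185, 0.0003, 0.1388]
eef_rot: [0.866, 0.5, -0.0, -0.0]
ft_force: [0.4, 1.1, -1.6]
finger_gap: 0.0136
grip_force: 30.0
```

>>> {"fn": "carry_out", "kwargs": {
  "motion": [
    [0,0,1.5,0,0,0],
    [0,0,1.5,0,0,0],
    [0,0,0,0,0,0]
  ]
}}

```text
t: 52.15
eef_pos: [0.6184, 0.0003, 0.1357]
eef_rot: [0.866, 0.5, -0.0, -0.0]
ft_force: [0.5, -0.9, -0.7]
finger_gap: 0.0138
grip_force: 30.0
```

>>> {"fn": "carry_out", "kwargs": {
  "motion": [
    [0,0,1.5,0,0,0],
    [0,0,1.5,0,0,0],
    [0,0,0,0,0,0]
  ]
}}

```text
t: 52.52
eef_pos: [0.6187, 0.0004, 0.1334]
eef_rot: [0.866, 0.5, 0.0, 0.0]
ft_force: [-2.8, 0.4, 6.6]
finger_gap: 0.0136
grip_force: 30.0
```

>>> {"fn": "carry_out", "kwargs": {
  "motion": [
    [0,0,-0.5,0,0,-0.12],
    [0,0,-0.5,0,0,-0.12],
    [0,0,-0.5,0,0,-0.12],
    [0,0,-0.5,0,0,-0.12],
    [0,0,-0.5,0,0,-0.12],
    [0,0,0,0,0,0]
  ]
}}

```text
t: 53.28
eef_pos: [0.619, 0.0005, 0.1363]
eef_rot: [0.679, 0.734, 0.001, 0.0]
ft_force: [-0.8, 0.3, 10.1]
finger_gap: 0.0139
grip_force: 30.0
```

>>> {"fn": "carry_out", "kwargs": {
  "motion": [
    [0,0,-0.5,0,0,-0.12],
    [0,0,-0.5,0,0,-0.12],
    [0,0,-0.5,0,0,-0.12],
    [0,0,-0.5,0,0,-0.12],
    [0,0,0,0,0,0]
  ]
}}

```text
t: 53.9
eef_pos: [0.6185, 0.0002, 0.1372]
eef_rot: [0.486, 0.874, 0.0, -0.0]
ft_force: [-0.1, -0.3, -0.3]
finger_gap: 0.0139
grip_force: 30.0
```

>>> {"fn": "carry_out", "kwargs": {
  "motion": [
    [0,0,1.5,0,0,0],
    [0,0,1.5,0,0,0],
    [0,0,1.5,0,0,0],
    [0,0,1,0,0,0],
    [0,0,0,0,0,0]
  ]
}}

```text
t: 54.52
eef_pos: [0.6185, 0.0004, 0.1317]
eef_rot: [0.486, 0.874, 0.0, -0.0]
ft_force: [-1.1, -0.2, -2.8]
finger_gap: 0.0138
grip_force: 30.0
```

>>> {"fn": "carry_out", "kwargs": {
  "motion": [
    [0,0,1,0,0,0],
    [0,0,1,0,0,0],
    [0,0,0,0,0,0]
  ]
}}

```text
t: 54.9
eef_pos: [0.6185, 0.0003, 0.1298]
eef_rot: [0.486, 0.874, 0.0, -0.0]
ft_force: [0.2, 1.2, -2.3]
finger_gap: 0.0139
grip_force: 30.0
```

>>> {"fn": "carry_out", "kwargs": {
  "motion": [
    [0,0,1,0,0,0],
    [0,0,1,0,0,0],
    [0,0,0,0,0,0]
  ]
}}

```text
t: 55.28
eef_pos: [0.6188, 0.0004, 0.1284]
eef_rot: [0.486, 0.874, 0.0, 0.0]
ft_force: [-1.1, -0.7, 6.5]
finger_gap: 0.0139
grip_force: 30.0
```

In the thread, 14.7 mm below the rim. Next I'll screw it clockwise.

>>> {"fn": "carry_out", "kwargs": {
  "motion": [
    [0,0,0.6,0,0,0.12],
    [0,0,0.6,0,0,0.12],
    [0,0,0.6,0,0,0.12],
    [0,0,0.6,0,0,0.12],
    [0,0,0.6,0,0,0.12],
    [0,0,0.6,0,0,0.12],
    [0,0,0,0,0,0]
  ]
}}

```text
t: 56.15
eef_pos: [0.6188, 0.0005, 0.1247]
eef_rot: [0.762, 0.647, 0.0, 0.0]
ft_force: [-0.8, 0.0, 6.4]
finger_gap: 0.0139
grip_force: 30.0
```

>>> {"fn": "carry_out", "kwargs": {
  "motion": [
    [0,0,0.6,0,0,0.12],
    [0,0,0.6,0,0,0.12],
    [0,0,0.6,0,0,0.12],
    [0,0,0.6,0,0,0.12],
    [0,0,0.6,0,0,0.12],
    [0,0,0,0,0,0]
  ]
}}

```text
t: 56.9
eef_pos: [0.6189, 0.0005, 0.1217]
eef_rot: [0.919, 0.393, 0.0, 0.0]
ft_force: [-0.4, -0.8, 5.9]
finger_gap: 0.014
grip_force: 30.0
```

>>> {"fn": "carry_out", "kwargs": {
  "motion": [
    [0,0,0.5,0,0,0.1],
    [0,0,0.5,0,0,0.1],
    [0,0,0.3,0,0,0.1],
    [0,0,0,0,0,0]
  ]
}}

```text
t: 57.4
eef_pos: [0.6194, 0.0005, 0.121]
eef_rot: [0.968, 0.252, 0.001, 0.0]
ft_force: [0.5, -0.6, 12.0]
finger_gap: 0.0138
grip_force: 30.0
```

```bash
python3 -c "
from h import *
st()"
```

```text
t 57.40 [6.194e-01 5.000e-04 1.210e-01] yaw -60.8 F [ 0.5 -0.6 12. ] M [-0.14  0.02 -0.02] q7 -1.21 tilt [ 0.002 -0.   ] gap 13.8
```

>>> {"fn": "carry_out", "kwargs": {
  "motion": [
    [0,0,0,0,0,0.1],
    [0,0,0,0,0,0.1],
    [0,0,0,0,0,0]
  ]
}}

```text
t: 57.78
eef_pos: [0.6194, 0.0005, 0.121]
eef_rot: [0.988, 0.154, 0.001, 0.0]
ft_force: [0.6, -1.3, 11.5]
finger_gap: 0.0137
grip_force: 30.0
```

>>> {"fn": "carry_out", "kwargs": {
  "motion": [
    [0,0,0,0,0,0],
    [0,0,0,0,0,0],
    [0,0,0,0,0,0],
    [0,0,-15,0,0,0],
    [0,0,-30,0,0,0],
    [0,0,-30,0,0,0],
    [0,0,-30,0,0,0],
    [0,0,0,0,0,0],
    [0,0,0,0,0,0]
  ],
  "hand": 40
}}

```text
t: 58.9
eef_pos: [0.6183, 0.0003, 0.225]
eef_rot: [0.988, 0.153, -0.0, -0.0]
ft_force: [-0.2, -0.0, -1.1]
finger_gap: 0.0401
grip_force: 0.0
```

```bash
python3 -c "
from h import *
st()
im,d,K,C=snap('wrist');W=cloud(d,K,C)
M=masks(im)['red']&(np.hypot(W[...,0]-.6187,W[...,1])<.06)&(W[...,2]>.1)
P=W[M];b=P[P[:,2]>.138];c=P[(P[:,2]<.122)];print('bar',b.mean(0),'cap',np.median(c[:,2]),cv2.minEnclosingCircle((P[:,:2]*1000).astype(np.float32)),'plane',np.linalg.lstsq(np.c_[c[:,:2],np.ones(len(c))],c[:,2],rcond=None)[0])
im,d,K,C=snap('side'); save(im,'s8.png')"
```

```text
t 58.90 [6.183e-01 3.000e-04 2.250e-01] yaw -72.4 F [-0.2 -0.  -1.1] M [-0.01 -0.01 -0.05] q7 -1.37 tilt [-0.  0.] gap 40.1
bar [0.62145076 0.00121382 0.14267416] cap 0.11313775702700621 ((619.9916381835938, 0.9767627120018005), 41.154029846191406) plane [-0.00681919 -0.00104313  0.11731006]
```

View pics/s8.png

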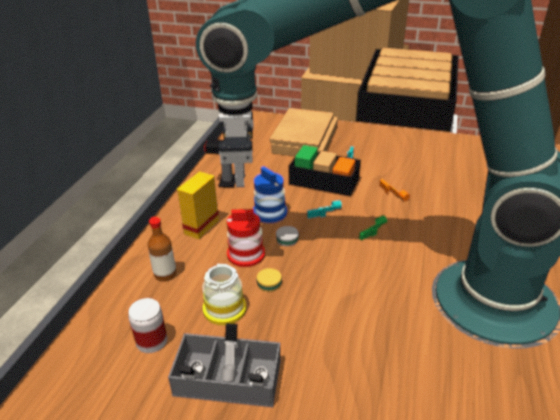

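Both lids sit level and home on their jars, blue at (270,195) and red at (245,237). The yellow jar stays open, and the three scoops stand in the caddy at (190,370), (231,340) and (260,378). The arm is clear, so I'll hand in.

```bash
python3 -c "
from cell import r
print(r.sign_off())"
```

```text
the job is handed in; nothing more can be done
None
```

The job is handed in: the red and blue lids are screwed home on their jars, all three scoops are in the caddy, and the yellow jar stays open because its lid was not on the bench; sign-off gave no verdict.

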